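Hover the cover plate over the patch lock's threaded holes

ROBOT

A 7-joint arm with a two-finger parallel gripper is mounted at the origin on the work surface. World frame = base frame: x ahead of the robot, y to its left, z up, the work surface at z = 0. Lengths are in m, angles in degrees, forces in N, time in s.
With the tool pointing down it reaches from about 0.4 to 0.875 m from the base axis. Payload 19.3 kg.
Tool frame: the origin (TCP) lies on the centre line of the jaws, within the pads' length; the fingertips stand 17 mm ahead of it and the grasp point (between the pads) lies 2 mm behind it; z points along the fingers, y is the direction in which the jaws open and shut (so a half turn about z gives the same grasp; the last joint's range is limited). The gripper opens to 85 mm and grips with 20 to 120 N. Pads are 22 mm wide; open, the fingers measure 114 mm over their backs; the gripper's body (76 mm by 85 mm) begins 54 mm behind the grasp point. The pads swing forward as they close: fully open they stand 13 mm farther back than shut.
Start: joints at [-71.803, 29.874, -2.08, 91.645, 1.215, 58.505, -6.463], TCP at [0.236, 0.579, 0.248] pointing down, gripper open.
Joint ranges: [-166.77, 166.77], [-17.47, 122.26], [-85.68, 81.53], [9.62, 139.38], [-72.42, 252.41], [9.2, 110.78], [-144.41, 144.41]. Speed limits (degrees/s): [108.29, 108.29, 136.94, 136.94, 172.46, 172.46, 172.46].

INTERFACE

Orientations are given as [roll, pitch, yaw] about the fixed x, y, z axes, in that order (R = Rz(yaw) Ry(pitch) Rx(roll)).
In Python, from bench import r, camera, ticket gives the robot as it stands. The module is installed in compiled form; this text tells all that it offers.
- The arm moves only by the tool jog_arm, never from a script. Its argument "series" is text: rows parted by semicolons, each of 5 numbers parted by spaces: the shift along the tool's x, y, z in mm, then the turn about the tool's z in degrees, then the closure, from 0 (fully open) to 1 (shut). In form: tx ty tz roll grip; .... A call has 1 to 20 rows; each row is the pose to reach, as a shift and turn from the pose commanded when the call began, along the tool's axes at that moment; what a row does not reach only later rows make up. A row lasts 1/10 s, in which the tool goes at most 50 mm and 8.59 degrees, less where a joint would pass 70% of its speed; a pose out of reach is approached as far as the arm can. A call with a gripper value outside its range is refused whole. The fingers move at their own pace and stop on an object; "grip_force" is the grip in N (left out, the last holds). Time passes only in rows, so rows that repeat a pose let the fingers close. It gives the time, the measured TCP pose, the force and the opening at its end, in the units of the state.
- r.state(): the state, without advancing time (a new reading comes with each control period).
- camera(name): name is "side" or "top"; returns a dict with "image" (420x560x3 uint8, red, green, blue), "range_z" (420x560 float32, m along the optical axis (not along the pixel's ray), 0 where there is no reading), "fovy" (degrees; the focal length in pixels is half the picture's height over the tangent of half this angle, whatever the lens; pixels are square), "cx", "cy" (the principal point, pixels), "origin" and "attitude" of the camera in the world. Camera axes: x right, y up, looking along -z (the intrinsics and any distortion apply to the point x, -y, -z); pixel columns grow to the right and rows downward; lengths in m; the calibration is good to about 2 mm. A picture is of the moment at which its call begins.
- ticket.finish_job(): hands the job in, once; it reports no verdict.
The state is a dict: "time": time; "joint_positions": joint angles; "joint_vel": joint speeds; "joint_torque": joint torques, N m; "position": TCP position; "tcp_rot": TCP orientation; "ft_force": force on the tool from outside, world axes, zero at the start; "moment": the same for the moment, N m; "gripper_width": finger opening in m.
Only numpy, scipy, OpenCV 4.12 (cv2) and the standard library are available. Lean on these libraries where they do the work, as an engineer would, in place of code of your own. Each camera call takes 0.05 s, during which the arm holds its last target.

TASK

Pick up the cover plate that belongs to the glass-door lock (the one of the two bronze plates that has the round cylinder opening) by its long edges near the middle, and hold it level and still about 15 mm above the lock's two bosses, the right way round, so that seen from above both threaded holes lie wholly inside the plate's screw holes and I can start the screws. Its finish scratches, so do not let it touch the lock, and leave the blank plate, packer, spindle and window key where they lie. Finish while still holding it there; do not put it down or let go.

Things in the scene. Friction and masses are not known exactly. Their poses are not given: they have to be found in the camera images.
- cover_center (a point): centre (half-way up) of the cover plate: a loose flat bronze-brown plate, 165 long (its x) x 50 wide (y) x 10 thick (z up), about 0.2 kg, lying flat on the counter, its x turned up to 70 degrees either way from straight ahead. A 12 mm screw hole near each end and one 24 mm round opening for the lock cylinder, nearer to the +x end. Grasp it across its width at the middle.
- cover_hole_a (a point): centre, at the plate's underside, of the cover plate's screw hole far from the opening: 62 mm from the plate's centre towards its -x; 12 mm across, straight through. Axes as the plate's.
- cover_hole_b (a point): the same for the screw hole near the opening: 62 mm from the plate's centre towards its +x
- cover_opening (a point): centre, at the underside, of the cover plate's 24 mm cylinder opening, 28 mm from the plate's centre towards its +x
- lock: glass-door patch lock, open side up, in a grey cradle fixed to the counter (185 long, its x, x 66). Origin on the counter under its middle, z up. On a bright 165 x 50 back plate: dark case 84 x 42 (top 26 above the counter), two steel bosses 18 across (tops at 28), brass round cylinder 20 across (face at 31, the highest point). A bolt sticks out at +y, to 38 off the centreline.
- thread_a (a point): centre of the mouth of the 6 mm threaded hole in the boss far from the brass cylinder, on the boss's top, 28 mm above the counter and 62 mm from the lock's middle towards its -x. Belongs under cover_hole_a. Axes as the lock's.
- thread_b (a point): the same for the boss near the brass cylinder, 62 mm from the lock's middle towards its +x. Belongs under cover_hole_b.
- cylinder_face (a point): centre of the brass cylinder's face, 31 mm above the counter, 28 mm from the lock's middle towards its +x. Belongs under cover_opening.
- blank_center (a point): centre (half-way up) of the blank plate: a loose bronze-brown plate of the same size as the cover plate but with only two 12 mm holes, 90 mm apart, and no cylinder opening. Does not fit this lock; leave it alone. Lock, cover plate and blank plate swap places at random.
- packer_center (a point): centre of a white plastic packer, 100 x 28 x 6 mm, long along its x, lying on the counter; leave alone
- spindle_center (a point): centre of a black square handle spindle, 110 x 8 x 8 mm, long along its x, lying on the counter; leave alone
- winkey_center (a point): middle of a silver window key, 69 x 24 x 9 mm, long along its x, lying on the counter; leave alone
There are look-alikes about, which are no part of the job. What is shaped like the part that bears cover_center but green or orange is not meant.

How it is judged:
By the outcome, as a careful person would: the job done as asked, in the order asked, and still so for the second after the job is handed in, while the arm keeps its last pose, push and grip.
It also fails if it takes over 42 s, if anything falls off the work surface, if the arm or the gripper's body presses on something with over 40 N, if the wrist force passes 120 N, or if a joint passes its speed limit or range.

## Working session

There is one attempt and no reset: what is moved stays moved. The work goes in short steps, Python scripts to look and compute and a tool call to move; the robot and the scene stay as the last step left them, time stands still between calls to the robot, and variables do not carry over. Pictures are saved under pics/ and viewed, and the job is handed in when it is done.

Besides the shell and the picture viewer there is one more tool, called after ">>>" as name(argument=value, ...) on one line, values as JSON. jog_arm: Moves the arm, as the interface text tells. Its arguments: {"type":"object","properties":{"series":{"type":"string"},"grip_force":{"type":"number"}},"required":["series"]}

```bash
mkdir -p pics
python3 - <<'E'
from bench import r, camera, ticket
import cv2,numpy as np,pickle
s=r.state();print(s)
for n in("top","side"):
    c=camera(n);cv2.imwrite(f"pics/{n}0.png",c["image"][:,:,::-1]);pickle.dump(c,open(f"{n}0.pkl","wb"))
    print(n,{k:v for k,v in c.items() if k not in("image","range_z")})
E
```

```text
{'time': 0.0, 'joint_positions': array([-71.80667992,  29.90941682,  -2.0814798 ,  91.67098269,
         1.21534887,  58.50549396,  -6.46388454]), 'joint_vel': array([ 0.06125913, -0.00567636, -0.0551942 ,  0.05419715, -0.03378066,
        0.03162212, -0.04626965]), 'joint_torque': array([ 1.76061849e-04, -9.27114058e+01,  1.98028632e+00, -3.69930339e+01,
        1.79184624e-02,  8.32136313e-03, -2.47939585e-05]), 'position': array([0.23622718, 0.57831339, 0.24774037]), 'tcp_rot': array([-1.79936388e+02,  5.06366215e-03,  1.57783396e+02]), 'ft_force': array([ 0.90934449, -0.00876862,  0.28138021]), 'moment': array([ 0.02958276, -0.00358417,  0.05531715]), 'gripper_width': 0.0856598311445158}
top {'fovy': 53.66920087034226, 'cx': 281.867163293457, 'cy': 202.1773530229607, 'origin': array([0.49041738, 0.00224976, 0.92979889]), 'attitude': array([  6.67822181,   1.54365306, -91.43316657])}
side {'fovy': 48.65822695674383, 'cx': 286.18304663130414, 'cy': 210.14846859235791, 'origin': array([0.44686627, 0.60939935, 0.78951199]), 'attitude': array([  39.20027504,    0.72350629, -166.35927469])}
```

View pics/top0.png

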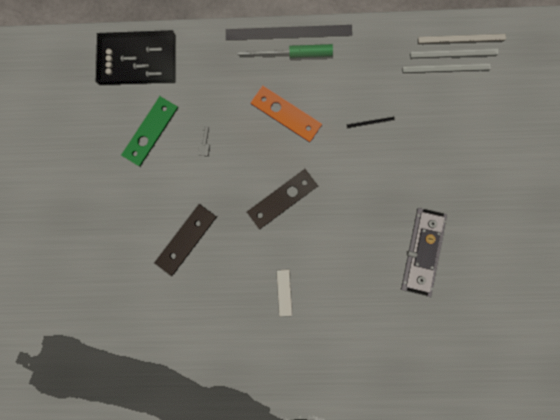

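View pics/side0.png

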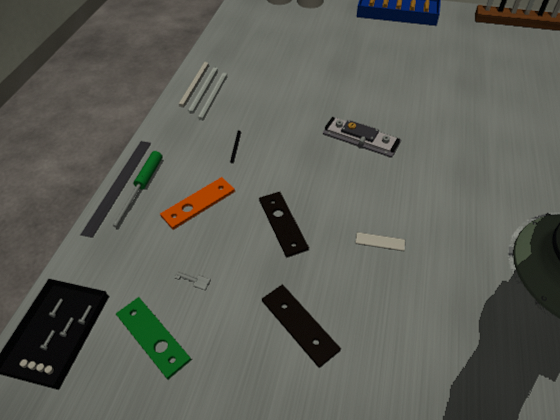

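The top view shows:
- Bronze plate with three holes at (283,198). This is the likely cover.
- Bronze plate with two holes at (186,240). This is the blank.
- Green look-alike at (150,131) and orange look-alike at (286,114).
- Lock at (425,252), with its brass cylinder at (430,239).

Next I'll check these in close crops and measure.

```bash
cat > h.py <<'E'
import numpy as np,cv2
from scipy.spatial.transform import Rotation as R
def cam(c):
    f=c["image"].shape[0]/2/np.tan(np.radians(c["fovy"]/2))
    return f,R.from_euler('xyz',c["attitude"],degrees=True).as_matrix(),np.array(c["origin"])
def ray(c,u,v,z):
    f,M,o=cam(c)
    d=M@np.array([(u-c["cx"])/f,-(v-c["cy"])/f,-1.]);t=(z-o[2])/d[2];return o+t*d
def proj(c,p):
    f,M,o=cam(c);q=M.T@(np.asarray(p)-o);return c["cx"]+f*q[0]/-q[2],c["cy"]-f*q[1]/-q[2]
def rng(c,u,v):
    f,M,o=cam(c);z=c["range_z"][int(round(v)),int(round(u))]
    return o+z*(M@np.array([(u-c["cx"])/f,-(v-c["cy"])/f,-1.]))
E
python3 - <<'E'
import pickle;from h import *
t=pickle.load(open("top0.pkl","rb"));s=pickle.load(open("side0.pkl","rb"))
def crop(c,u,v,w,h,k):return cv2.resize(cv2.convertScaleAbs(c["image"][v:v+h,u:u+w,::-1],alpha=1.7),None,fx=k,fy=k,interpolation=cv2.INTER_CUBIC)
a=crop(t,233,155,100,85,4);b=crop(t,385,200,80,100,4);cc=np.zeros((400,400+320,3),np.uint8);cc[:340,:400]=a;cc[:,400:]=b
cv2.imwrite("pics/crop_t.png",cc)
a=crop(s,250,180,70,85,4);b=crop(s,310,100,100,65,4);cc=np.zeros((340,280+400,3),np.uint8);cc[:,:280]=a;cc[:260,280:]=b
cv2.imwrite("pics/crop_s.png",cc)
for c,pts in((t,[(283,205),(330,240),(186,240),(425,262),(430,239),(500,330),(100,330)]),(s,[(287,235),(300,325),(360,130),(350,280)])):
  for p in pts: print(p,rng(c,*p).round(4))
E
```

```text
(283, 205) [0.5922 0.0219 0.0114]
(330, 240) [ 0.5122 -0.0805 -0.0008]
(186, 240) [0.5202 0.2398 0.0085]
(425, 262) [ 0.4596 -0.2786  0.0262]
(430, 239) [ 0.5081 -0.2907  0.0317]
(500, 330) [ 0.3108 -0.4359  0.0024]
(100, 330) [ 3.278e-01  4.323e-01 -1.000e-04]
(287, 235) [0.5891 0.0578 0.0095]
(300, 325) [0.519  0.2482 0.0112]
(360, 130) [ 0.4862 -0.2832  0.0249]
(350, 280) [ 0.4457  0.1277 -0.0016]
```

View pics/crop_t.png

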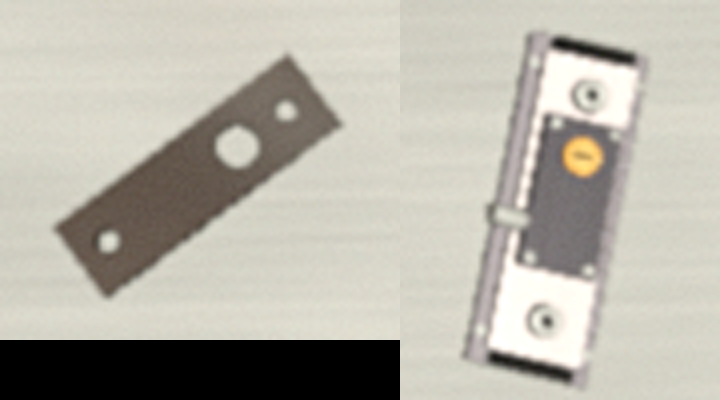

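View pics/crop_s.png

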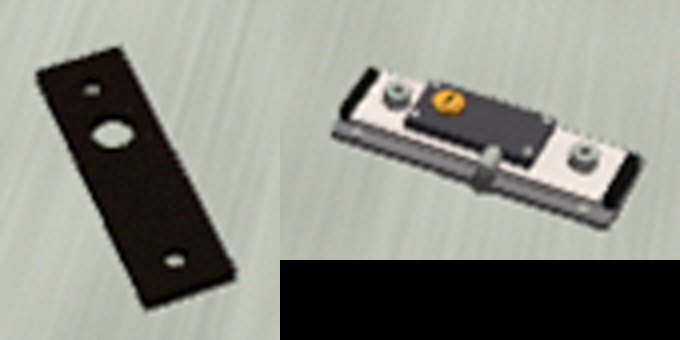

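The crop confirms the three-hole bronze plate: small holes at about (260,215) and (305,183), opening at (292,192). The lock's brass cylinder is towards its far (+world x) end and the bolt points to world +y. Now I'll measure in both views.

```bash
cat >> h.py <<'E'
def blob(m,box):
    u,v,w,h=box;k=np.zeros(m.shape,np.uint8);k[v:v+h,u:u+w]=m[v:v+h,u:u+w]
    cs,hr=cv2.findContours(k,cv2.RETR_CCOMP,cv2.CHAIN_APPROX_NONE)
    return k,cs,hr
E
python3 - <<'E'
import pickle;from h import *
t=pickle.load(open("top0.pkl","rb"));s=pickle.load(open("side0.pkl","rb"))
for n,c,box in(("top",t,(235,160,95,80)),("side",s,(250,185,70,78))):
    g=c["image"].max(2);u,v,w,h=box;sub=g[v:v+h,u:u+w]
    th,_=cv2.threshold(sub,0,255,cv2.THRESH_OTSU)
    K=8;big=cv2.resize(sub,None,fx=K,fy=K,interpolation=cv2.INTER_CUBIC)
    m=(big<th).astype(np.uint8)
    cs,hr=cv2.findContours(m,cv2.RETR_CCOMP,cv2.CHAIN_APPROX_NONE)
    i=max(range(len(cs)),key=lambda i:cv2.contourArea(cs[i]))
    pix=lambda p:((np.asarray(p,float)+.5)/K-.5+[u,v])
    W=np.array([ray(c,*p,.010 )[:2] for p in pix(cs[i][:,0])])
    (cx,cy),(a,b),ang=cv2.minAreaRect((W*1000).astype(np.float32))
    print(n,th,"rect at z=10",cx,cy,a,b,ang)
    hs=[]
    for j in range(len(cs)):
        if hr[0][j][3]==i and cv2.contourArea(cs[j])>100:
            M=cv2.moments(cs[j]);p=pix([M['m10']/M['m00'],M['m01']/M['m00']]);P=ray(c,*p,.005)*1000
            hs.append(P);print("hole",p.round(1),cv2.contourArea(cs[j])/64,P.round(1))
    hs=np.array(hs)
    print(np.linalg.norm(hs[:,None]-hs[None],axis=2).round(1))
# lock
for n,c,box in(("top",t,(398,205,52,95)),("side",s,(318,110,90,50))):
    im=c["image"];u,v,w,h=box;K=8
    big=cv2.resize(im[v:v+h,u:u+w],None,fx=K,fy=K,interpolation=cv2.INTER_CUBIC).astype(int)
    pix=lambda p:((np.asarray(p,float)+.5)/K-.5+[u,v])
    m=((big[...,0]-big[...,2])>60).astype(np.uint8)
    M=cv2.moments(m,True);p=pix([M['m10']/M['m00'],M['m01']/M['m00']]);print(n,"brass",p.round(1),M['m00']/64,(ray(c,*p,.031)*1000).round(1))
E
```

```text
top 95.0 rect at z=10 606.9009399414062 23.66608428955078 52.00879669189453 165.06112670898438 35.154380798339844
hole [259.8 215. ] 17.5703125 [571.7  74.5   5. ]
hole [291.9 191.3] 82.296875 [623.3   1.3   5. ]
hole [304.1 182.4] 18.9921875 [642.8 -26.7   5. ]
[[  0.   89.6 123.7]
 [ 89.6   0.   34.1]
 [123.7  34.1   0. ]]
side 64.0 rect at z=10 606.2114868164062 27.895736694335938 52.97893142700195 171.6393585205078 35.23320770263672
hole [293.3 244.8] 8.390625 [571.6  75.9   5. ]
hole [277.8 213.2] 48.2109375 [623.1   2.3   5. ]
hole [272.7 202. ] 3.8359375 [641.9 -26.    5. ]
[[  0.   89.8 123.8]
 [ 89.8   0.   33.9]
 [123.8  33.9   0. ]]
top brass [430.  238.6] 64.359375 [ 508.9 -291.    31. ]
side brass [351.6 125. ] 32.875 [ 508.7 -290.    31. ]
```

Run:
```python
import pickle;from h import *
t=pickle.load(open("top0.pkl","rb"));s=pickle.load(open("side0.pkl","rb"))
def crop(c,u,v,w,h,k):
    return cv2.resize(c["image"][v:v+h,u:u+w,::-1],None,fx=k,fy=k,interpolation=cv2.INTER_CUBIC)
for n,c,bx in (("top",t,[(425,216,15,15),(413,272,15,15)]),("side",s,[(331,116,15,15),(376,131,16,16)])):
    o=np.zeros((400,800,3),np.uint8)
    for i,b in enumerate(bx):
        im=crop(c,*b,24);o[:im.shape[0],i*400:i*400+im.shape[1]]=im
        # steel ring gray vs white plate: print gray
        g=im[...,:].max(2).astype(float);
        q=c["image"][b[1]:b[1]+b[3],b[0]:b[0]+b[2]].max(2)
        print(n,b);print(q)
    cv2.imwrite(f"pics/boss_{n}.png",o)
```

```text
top (425, 216, 15, 15)
[[158 159 158 158 158 160 159 156 155 158 156 147 137 124 117]
 [158 159 157 157 158 158 157 156 158 160 161 159 156 156 155]
 [159 159 157 157 158 156 154 154 156 158 158 158 158 157 159]
 [158 157 157 156 148 142 140 143 146 149 152 158 159 156 157]
 [158 159 155 145 124 115 118 124 128 132 142 152 158 155 157]
 [159 157 148 126 108 118 123 120 121 130 136 146 155 156 157]
 [159 155 136 105 114 132 122  98 100 124 138 142 150 156 158]
 [160 154 127  95 122 135 112  68  62 107 137 142 149 155 157]
 [158 155 131  94 114 136 119  84  74 110 136 141 149 156 158]
 [158 157 140 105 100 132 138 118 112 123 133 140 150 157 158]
 [157 158 153 127  99 113 128 126 123 129 132 143 153 158 158]
 [152 157 156 145 128 112 108 111 117 131 142 151 156 158 158]
 [133 139 143 147 148 140 126 122 130 146 156 157 158 159 158]
 [105  97 101 118 131 134 134 140 150 156 159 158 157 159 159]
 [105  73  69  77  85  88  91 111 133 139 142 146 149 155 157]]
top (413, 272, 15, 15)
[[160 159 159 157 160 158 158 157 156 157 157 158 156 156 156]
 [159 159 159 158 159 160 159 159 159 157 157
[... 2204 characters left out ...]
 104 102 108 118 131 143 135]
 [129 142 138 138 139 138 118 102 104  66  44  79 113 115 137 143]
 [141 139 138 138 139 133  98  82 104  78  68  91 110 106 127 140]
 [140 138 138 139 141 129  75  50  89 107 109 104  92 100 142 139]
 [138 139 140 140 141 119  35  41  47  60  70  63  52  92 141 139]
 [137 138 139 140 142 129  73  40  47  52  50  46  58 103 144 140]
 [139 139 139 140 139 142 129  83  68  52  47  54  93 131 142 140]
 [140 140 140 140 139 140 142 138 118  95  90 102 132 142 140 140]
 [145 141 141 140 140 140 140 140 142 144 142 142 141 141 141 143]
 [129 130 140 146 143 141 140 141 140 140 141 140 139 139 141 139]
 [ 60  83 112 131 132 139 147 143 141 140 141 140 139 140 144 129]]
```

View pics/boss_top.png

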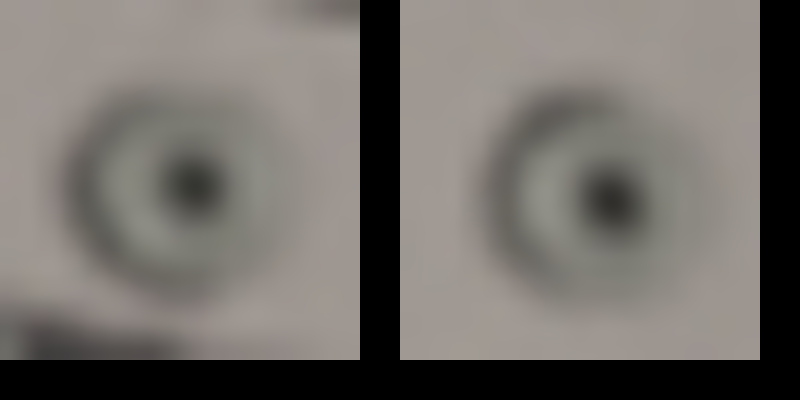

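View pics/boss_side.png

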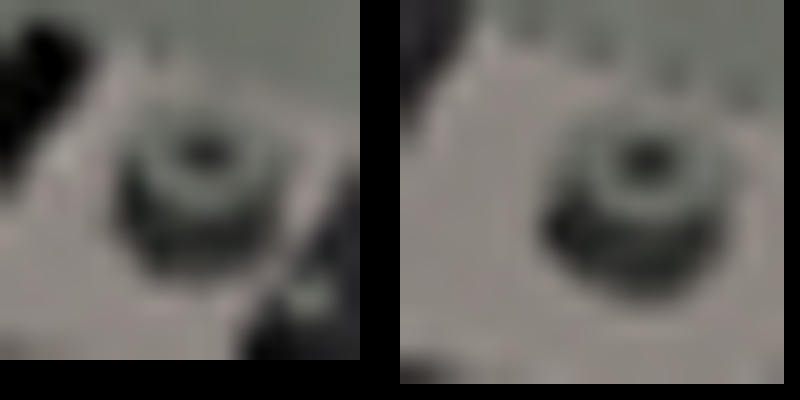

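Run:
```python
import pickle;from h import *
from bench import r
t=pickle.load(open("top0.pkl","rb"));s=pickle.load(open("side0.pkl","rb"))
for c,b,a,cy in((t,(432.6,223.3),(421.35,279.95),(430,238.6)),(s,(339.05,121.9),(385.8,137.2),(351.6,125))):
    A=ray(c,*a,.028)[:2]*1000;B=ray(c,*b,.028)[:2]*1000;C=ray(c,*cy,.031)[:2]*1000
    d=B-A;L=np.linalg.norm(d);d/=L
    print(A.round(1),B.round(1),"len",L,"yaw",np.degrees(np.arctan2(d[1],d[0])),"mid",(A+B)/2,"cyl along/off",(C-(A+B)/2)@d,d[0]*(C-(A+B)/2)[1]-d[1]*(C-(A+B)/2)[0])
st=r.state()
M=R.from_euler('xyz',st['tcp_rot'],degrees=True).as_matrix();print(M.round(4))
```

```text
[ 422.2 -267.9] [ 541.7 -299.6] len 123.6487248969128 yaw -14.847452484495669 mid [ 481.91680254 -283.78372569] cyl along/off 27.969977789005476 0.023377789518087333
[ 421.8 -267.4] [ 541.1 -298.3] len 123.25758872336502 yaw -14.484822670488809 mid [ 481.43427241 -282.84059769] cyl along/off 28.09197685026672 -0.10827365055379001
[[-9.258e-01  3.781e-01 -3.000e-04]
 [ 3.781e-01  9.258e-01 -1.000e-03]
 [-1.000e-04 -1.000e-03 -1.000e+00]]
```

Both views agree to about 1 mm. Cover centre is (607, 24) mm with yaw -54.9°, and the lock's middle is (481.7, -283.3) mm with yaw -14.7°. I'm moving to above the plate with the tool's x at yaw 125.1°, a roll of +32.7°.

>>> jog_arm(series="-15 -10 3 1 0; -45 -30 8 3 0; -80 -54 14 5 0; -120 -81 21 7 0; -160 -108 28 9 0.1; -200 -135 35 12 0.2; -240 -162 42 14 0.25; -280 -189 49 17 0.25; -320 -216 56 19 0.25; -360 -243 63 21 0.25; -400 -270 70 24 0.25; -440 -297 78 26 0.25; -475 -320 84 28 0.25; -505 -340 90 30 0.25; -530 -357 94 31.5 0.25; -545 -367 97 32.3 0.25; -553 -373 98 32.7 0.25; -553 -373 98 32.7 0.25; -553 -373 98 32.7 0.25; -553 -373 98 32.7 0.25", grip_force=50)

```text
time: 2.1
position: [0.6068, 0.0257, 0.1505]
tcp_rot: [180.0, -0.0, 125.2]
ft_force: [-0.0, -0.2, -0.7]
gripper_width: 0.0639
```

Run:
```python
from bench import r, camera
import cv2,pickle
c=camera("side");cv2.imwrite("pics/side1.png",c["image"][:,:,::-1]);pickle.dump(c,open("side1.pkl","wb"))
print(r.state())
```

```text
{'time': 2.15, 'joint_positions': array([-14.50441045,  35.35893511,   9.55315429,  99.70326418,
        -7.77000789,  45.56829221,  33.95344611]), 'joint_vel': array([ 0.25640772,  0.09256195,  0.19853434, -0.09805412,  0.10216271,
        0.00121944, -0.03227281]), 'joint_torque': array([ 3.21740359e-01, -9.36896038e+01,  7.33385369e+00, -3.06884050e+01,
        1.82839972e-02,  1.83116230e-03, -1.03672085e-02]), 'position': array([0.60690643, 0.0255197 , 0.15056385]), 'tcp_rot': array([ 1.79977113e+02, -2.03351547e-02,  1.25187186e+02]), 'ft_force': array([-0.2390694 ,  0.27336944,  0.0921571 ]), 'moment': array([ 0.0502577 , -0.00653164,  0.01908296]), 'gripper_width': 0.06419373814399223}
```

View pics/side1.png

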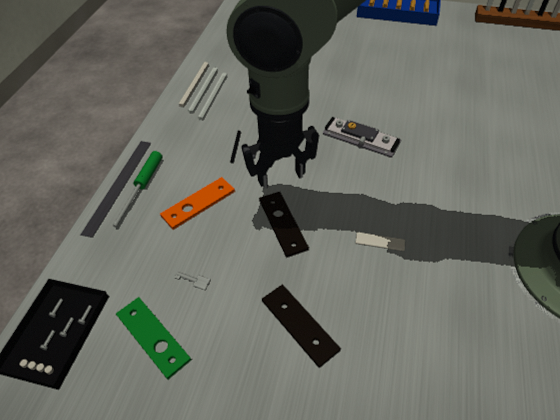

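The gripper is over the plate with the fingers straddling it; tips are near (265,183) and (302,175). I'll read the fingertip height from the range image.

Run:
```python
import pickle;from h import *
c=pickle.load(open("side1.pkl","rb"));f,M,o=cam(c)
v,u=np.mgrid[130:205,235:325];z=c["range_z"][v,u]
d=np.stack([(u-c["cx"])/f,-(v-c["cy"])/f,-np.ones(u.shape)],-1)@M.T
P=(o+z[...,None]*d)*1000
d2=P[...,:2]-[606.9,25.5]
tx=d2@np.array([-.576,.817]);ty=d2@np.array([.817,.576])
for sgn in(-1,1):
  m=(z>0)&(P[...,2]>60)&(abs(tx)<25)&(sgn*ty>15)&(abs(ty)<65)
  q=np.c_[u[m],v[m],P[m],tx[m],ty[m]];q=q[np.argsort(q[:,4])][:8];print(q.round(1))
```

```text
[[ 2.980e+02  1.760e+02  5.779e+02  7.900e+00  1.386e+02  2.400e+00
  -3.380e+01]
 [ 2.960e+02  1.730e+02  5.833e+02  1.600e+00  1.392e+02 -5.900e+00
  -3.300e+01]
 [ 2.970e+02  1.750e+02  5.802e+02  6.600e+00  1.395e+02 -1.000e-01
  -3.270e+01]
 [ 2.960e+02  1.720e+02  5.837e+02 -0.000e+00  1.403e+02 -7.500e+00
  -3.370e+01]
 [ 2.990e+02  1.780e+02  5.744e+02  1.460e+01  1.408e+02  9.800e+00
  -3.280e+01]
 [ 2.970e+02  1.740e+02  5.802e+02  6.600e+00  1.422e+02 -1.000e-01
  -3.270e+01]
 [ 2.970e+02  1.730e+02  5.807e+02  4.300e+00  1.426e+02 -2.300e+00
  -3.360e+01]
 [ 3.000e+02  1.780e+02  5.722e+02  1.600e+01  1.427e+02  1.220e+01
  -3.380e+01]]
[[264.  188.  632.8  54.6 141.    8.9  37.9]
 [266.  188.  628.6  55.4 142.9  11.9  34.9]
 [265.  188.  630.4  55.9 143.   11.3  36.7]
 [264.  187.  632.7  54.5 143.7   8.9  37.7]
 [267.  187.  627.   53.7 144.3  11.4  32.7]
 [262.  186.  636.7  53.7 144.6   5.8  40.6]
 [263.  186.  634.   55.8 147.6   9.1  39.6]
 [261.  186.  637.7  56.7 147.6   7.8  43.1]]
```

Tips stand about 10.5 mm ahead of the TCP at 64 mm opening. I'll descend to TCP z≈20 mm with the jaws near 56 mm, then look.

>>> jog_arm(series="-1.2 -0.6 5 0.1 0.25; -1.2 -0.6 20 0.1 0.25; -1.2 -0.6 40 0.1 0.25; -1.2 -0.6 60 0.1 0.25; -1.2 -0.6 80 0.1 0.25; -1.2 -0.6 98 0.1 0.25; -1.2 -0.6 110 0.1 0.25; -1.2 -0.6 118 0.1 0.25; -1.2 -0.6 124 0.1 0.25; -1.2 -0.6 128 0.1 0.28; -1.2 -0.6 130.5 0.1 0.31; -1.2 -0.6 130.5 0.1 0.33; -1.2 -0.6 130.5 0.1 0.34; -1.2 -0.6 130.5 0.1 0.34; -1.2 -0.6 130.5 0.1 0.34; -1.2 -0.6 130.5 0.1 0.34")

```text
time: 3.75
position: [0.6075, 0.0228, 0.02]
tcp_rot: [180.0, 0.0, 125.0]
ft_force: [0.4, -0.4, -0.7]
gripper_width: 0.0564
```

Run:
```python
from bench import r, camera
import cv2,pickle
from h import *
c=camera("side");pickle.dump(c,open("side2.pkl","wb"))
cv2.imwrite("pics/side2.png",cv2.resize(cv2.convertScaleAbs(c["image"][110:280,200:380,::-1],alpha=2),None,fx=3.4,fy=3.4,interpolation=cv2.INTER_CUBIC))
st=r.state();print(st['position'],st['tcp_rot'],st['gripper_width'],st['ft_force'])
f,M,o=cam(c)
v,u=np.mgrid[150:270,220:345];z=c["range_z"][v,u]
d=np.stack([(u-c["cx"])/f,-(v-c["cy"])/f,-np.ones(u.shape)],-1)@M.T
P=(o+z[...,None]*d)*1000
d2=P[...,:2]-st['position'][:2]*1000
tx=d2@np.array([-.576,.817]);ty=d2@np.array([.817,.576])
for sgn in(-1,1):
  m=(z>0)&(P[...,2]>-3)&(P[...,2]<25)&(abs(tx)<11)&(sgn*ty>26)&(abs(ty)<45)
  h,e=np.histogram(P[m][:,2],bins=np.arange(-3,26,1));print(sgn,dict(zip(e.astype(int),h)))
```

```text
[0.60747649 0.02283692 0.01991108] [1.79992659e+02 3.96545066e-03 1.24978675e+02] 0.05652233231843686 [ 0.86177414 -0.1864802  -0.02746938]
-1 {np.int64(-3): np.int64(5), np.int64(-2): np.int64(5), np.int64(-1): np.int64(7), np.int64(0): np.int64(5), np.int64(1): np.int64(4), np.int64(2): np.int64(2), np.int64(3): np.int64(0), np.int64(4): np.int64(0), np.int64(5): np.int64(1), np.int64(6): np.int64(1), np.int64(7): np.int64(1), np.int64(8): np.int64(0), np.int64(9): np.int64(1), np.int64(10): np.int64(1), np.int64(11): np.int64(0), np.int64(12): np.int64(2), np.int64(13): np.int64(2), np.int64(14): np.int64(1), np.int64(15): np.int64(1), np.int64(16): np.int64(2), np.int64(17): np.int64(3), np.int64(18): np.int64(0), np.int64(19): np.int64(3), np.int64(20): np.int64(2), np.int64(21): np.int64(3), np.int64(22): np.int64(2), np.int64(23): np.int64(1), np.int64(24): np.int64(2)}
1 {np.int64(-3): np.int64(8), np.int64(-2): np.int64(11), np.int64(-1): np.int64(12), np.int64(0): np.int64(12), np.int64(1): np.int64(4), np.int64(2): np.int64(3), np.int64(3): np.int64(0), np.int64(4): np.int64(0), np.int64(5): np.int64(0), np.int64(6): np.int64(1), np.int64(7): np.int64(0), np.int64(8): np.int64(0), np.int64(9): np.int64(0), np.int64(10): np.int64(0), np.int64(11): np.int64(1), np.int64(12): np.int64(0), np.int64(13): np.int64(2), np.int64(14): np.int64(0), np.int64(15): np.int64(2), np.int64(16): np.int64(1), np.int64(17): np.int64(0), np.int64(18): np.int64(2), np.int64(19): np.int64(2), np.int64(20): np.int64(1), np.int64(21): np.int64(1), np.int64(22): np.int64(2), np.int64(23): np.int64(3), np.int64(24): np.int64(1)}
```

View pics/side2.png

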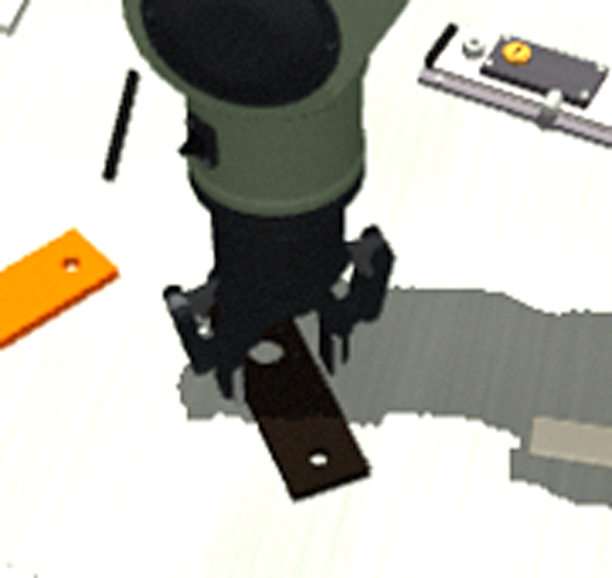

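The fingers straddle the plate's long edges near the middle. The tips are about 6 mm up, roughly 14 mm ahead of the TCP. I'll go 2 mm lower, close, then lift a little.

>>> jog_arm(series="0 0 1 0 0.34; 0 0 2 0 0.34; 0 0 2 0 0.36; 0 0 2 0 0.38; 0 0 2 0 0.4; 0 0 2 0 0.42; 0 0 2 0 0.45; 0 0 2 0 0.5; 0 0 2 0 0.6; 0 0 2 0 0.6; 0 0 2 0 0.6; 0 0 2 0 0.6; 0 0 2 0 0.6", grip_force=60)

```text
time: 5.1
position: [0.6077, 0.0229, 0.0184]
tcp_rot: [180.0, 0.0, 125.0]
ft_force: [-1.1, 0.4, 10.7]
gripper_width: 0.0483
```

The jaws stopped at 48 mm on the plate, with the tips lightly touching the counter (about 11 N). Lifting slowly.

>>> jog_arm(series="0 0 -1 0 0.6; 0 0 -3 0 0.6; 0 0 -6 0 0.6; 0 0 -11 0 0.6; 0 0 -18 0 0.6; 0 0 -26 0 0.6; 0 0 -36 0 0.6; 0 0 -48 0 0.6; 0 0 -60 0 0.6; 0 0 -70 0 0.6; 0 0 -77 0 0.6; 0 0 -80 0 0.6; 0 0 -80 0 0.6; 0 0 -80 0 0.6")

```text
time: 6.5
position: [0.6072, 0.0228, 0.0974]
tcp_rot: [-180.0, -0.0, 125.0]
ft_force: [-0.1, 0.1, -2.2]
gripper_width: 0.048
```

Run:
```python
from bench import r, camera
import cv2,pickle
from h import *
for n in("side","top"):
    c=camera(n);pickle.dump(c,open(n+"3.pkl","wb"))
    x,y=(200,90) if n=="side" else (190,110)
    cv2.imwrite(f"pics/{n}3.png",cv2.resize(cv2.convertScaleAbs(c["image"][y:y+170,x:x+180,::-1],alpha=2),None,fx=3.4,fy=3.4,interpolation=cv2.INTER_CUBIC))
st=r.state();print(st['position'],st['tcp_rot'],st['gripper_width'],st['ft_force'],st['moment'],st['joint_positions'])
```

```text
[0.60718847 0.02278141 0.09731377] [-1.79960996e+02 -1.91299145e-02  1.24975254e+02] 0.047973504620646444 [ 0.06340703  0.1522964  -2.7834795 ] [-0.03648933 -0.02558285  0.00930523] [-13.59351088  39.68326247   8.62147903 101.18700602  -8.59594619
  39.81097378  34.66473286]
```

View pics/side3.png

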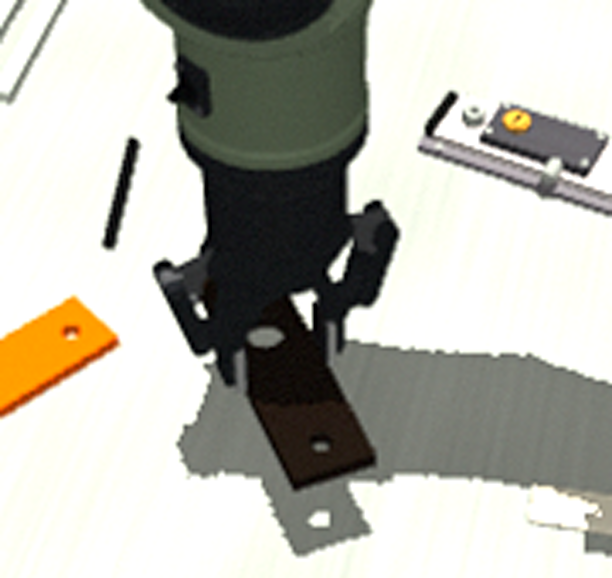

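View pics/top3.png

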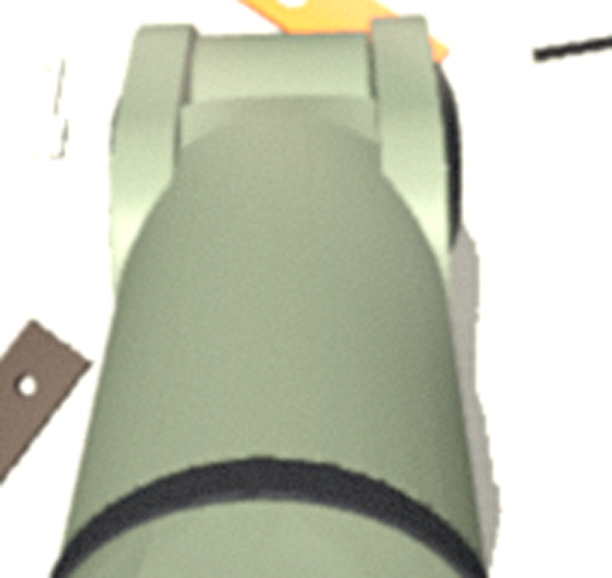

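The plate is held level with its shadow clear below. The pixel for screw hole a in the side view is about (294,221). I'll fit the plate's plane and its pose relative to the TCP.

```bash
cat >> h.py <<'E'
def plate_fit(c,st,zexp,box,yawx):
    """range points belonging to held plate's top: plane fit in tool-plate axes (px along plate +x, py across)"""
    f,M,o=cam(c);x0,y0,w,h=box
    v,u=np.mgrid[y0:y0+h,x0:x0+w];z=c["range_z"][v,u]
    d=np.stack([(u-c["cx"])/f,-(v-c["cy"])/f,-np.ones(u.shape)],-1)@M.T
    P=(o+z[...,None]*d)*1000
    a=np.radians(yawx);e=np.array([np.cos(a),np.sin(a)]);n=np.array([-e[1],e[0]])
    d2=P[...,:2]-np.array(st['position'][:2])*1000
    px=d2@e;py=d2@n
    m=(z>0)&(abs(P[...,2]-zexp)<9)&(abs(py)<22)&(abs(px)<84)&(abs(px)>14)
    A=np.c_[px[m],py[m],np.ones(m.sum())];b=P[m][:,2];k=np.ones(len(b),bool)
    for _ in range(4):
        s,*_r=np.linalg.lstsq(A[k],b[k],rcond=None);k=abs(A@s-b)<3
    return s,k.sum(),px[m].min(),px[m].max(),np.std((A@s-b)[k])
E
python3 - <<'E'
import pickle;from h import *
from bench import r
st=r.state();c=pickle.load(open("side3.pkl","rb"))
s,n,a,b,sd=plate_fit(c,st,89,(250,150,80,90),-55)
print("z at tcp",s[2],"slopes deg along/across",np.degrees(s[:2]),n,a,b,sd)
# known flat plate as a check (frame 0)
c0=pickle.load(open("side0.pkl","rb"))
s,n,a,b,sd=plate_fit(c0,{'position':[.6071,.0243,0]},10,(245,185,70,80),-55);print("ref",s[2],np.degrees(s[:2]),n,sd)
# hole a
K=8;u,v,w,h=284,213,20,16
g=c["image"][v:v+h,u:u+w].max(2);print(g)
E
```

```text
z at tcp 88.54603281165966 slopes deg along/across [0.05618314 0.2985865 ] 727 -83.97129973349786 78.95792518872037 1.215768920596006
ref 9.50740295508225 [-0.0904957  -0.41802348] 939 1.2672276018293156
[[19 19 18 19 19 18 19 18 20 18 19 19 19 19 20 19 19 18 17 17]
 [16 18 19 19 18 19 19 19 19 19 18 17 17 18 18 20 19 18 18 20]
 [20 17 17 18 18 18 19 19 19 18 18 19 17 17 20 18 20 20 19 20]
 [19 19 19 19 18 18 19 20 17 16 17 17 18 19 20 19 18 19 18 20]
 [19 18 18 18 18 18 20 18 18 15 11 12 17 17 17 20 17 19 18 18]
 [20 18 19 17 19 19 18 12  5  7  9  8 10 18 20 19 19 18 19 17]
 [18 18 18 20 18 19 17  7  5  8 11 10  6 10 16 20 18 19 19 20]
 [19 19 18 19 18 17 17 13 24 38 39 35 20 12 18 18 17 18 19 19]
 [18 18 18 19 17 19 18 20 40 63 60 57 36 16 18 19 19 20 18 19]
 [20 18 18 19 19 19 20 17 25 41 40 41 28 18 19 17 19 18 19 19]
 [20 18 18 19 20 19 18 19 16 17 17 16 18 19 19 18 17 20 20 19]
 [19 17 18 19 16 18 19 19 17 18 19 17 16 17 18 18 18 18 19 18]
 [18 20 18 19 17 19 19 18 20 18 20 18 20 20 18 19 20 19 18 18]
 [16 18 19 20 19 18 17 18 18 18 18 18 17 19 19 17 16 16 13 10]
 [13 19 18 19 19 17 20 18 18 18 19 19 18 17 14 11  9 10  5  9]
 [ 7 16 19 19 17 19 19 19 17 17 17 12 14 10  5  8  5  5 11 18]]
```

Run:
```python
import pickle;from h import *
from bench import r
st=r.state();c=pickle.load(open("side3.pkl","rb"))
p=st['position']*1000
zt=89.0
K=8
def outline(box,th):
    u,v,w,h=box;im=c["image"][v:v+h,u:u+w].astype(np.float32).max(2)
    g=cv2.GaussianBlur(cv2.resize(im,None,fx=K,fy=K,interpolation=cv2.INTER_CUBIC),(0,0),3)
    m=(abs(g-18.5)>th).astype(np.uint8)
    cs,_=cv2.findContours(m,cv2.RETR_EXTERNAL,cv2.CHAIN_APPROX_NONE)
    k=max(cs,key=cv2.contourArea);e=cv2.fitEllipse(k)
    return (np.array(e[0])+.5)/K-.5+[u,v],np.array(e[1])/K
e=np.array([np.cos(np.radians(-55)),np.sin(np.radians(-55))]);n=np.array([-e[1],e[0]])
q,ax=outline((286,214,14,12),4);P=ray(c,*q,zt/1000)*1000
print("hole a",q,ax,P,(P[:2]-p[:2])@e,(P[:2]-p[:2])@n)
x,y=267,176;print(c["image"][y:y+25,x:x+22].max(2))
```

```text
hole a [293.98517418 218.53101349] [3.78079367 7.3822813 ] [570.74315331  73.00603667  89.        ] -62.045781794039954 -1.0465963154395936
[[ 11  12  10  13  12  11  11   9  10  10  10   7  11  11  11  13   8   8
   30  59  64  86]
 [ 13  13  10  10  12  12  10  10  12  12  11  13  11  12  11   9   6   8
   49 107 132 145]
 [ 10  10  10  12  10  10  11  11  12  12  10  12   9   9   7   9   6   5
   25  89 146 140]
 [  9  12  10  10  11  11  10  11  10  11  12  11   9   7   9   7   8   6
    1  62 130 142]
 [ 10  13  11  11  12  11  12  11  12  13  10   7   9   9   7  10   6   9
    4  23  87 145]
 [ 12  11  12  11  13  11  13  11  12  11   6   8   8   9   9  10   8   7
    7   1  60 131]
 [ 11  11  12  10  10  11  11  13  11  12  10  11   8   9  11   8   7   9
   10   5  23  76]
 [ 11  11  12  13  11  13  11  13  11   9  12   9   8  10   7   7   7   7
    8   8   3  28]
 [ 11  12  12   9  12  11  10  10   9   4   6   7   7   7   5   9  10   7
    8   8   4  23]
 [  9  12   8  13  11   9   9   8   7   9  11  11  11   9   8   7   9   8
   11   9   6   1]
 [ 12  10   9   9  10  10  12 
[... 665 characters left out ...]
5   5   7   6   9   9   9   7
    9   9   8   9]
 [ 11  20  46  63  51  15   6   7  11   9   7   8  10  10   8   8   5   9
    8   8  10   8]
 [ 10  23  46  59  51  18   9   6   8   9  10   7   7   9   7   6   7   8
    9  10   5  10]
 [  9  21  46  59  51  25   7   7   5   9   8   8   8   8   6   9   9   7
   10   9   7  11]
 [ 12  18  43  61  51  25   8   9   9   6   9   7   7   7  10   8   7   9
    7   7   7   7]
 [ 12  15  40  60  51  24   7   6   7   9   7   6   9   9   7   7   7  10
    7   9   9   7]
 [ 12  18  39  60  52  25   9   8   8   9  10   9   7   7   9  11  10   7
   10   9   8   9]
 [ 11  16  40  59  52  24   4   7   8   9  10   8   9   7   9   7   8   8
    6   7   9   8]]
```

Plate level to about 0.3°, underside 18.4 mm below the TCP, and its centre about 1 mm towards -x from the TCP. I'm carrying it at this height to over the lock (tool yaw 165.3°).

>>> jog_arm(series="-3 -4 0 -0.5 0.6; -9 -13 0 -2 0.6; -18 -28 0 -4 0.6; -30 -46 0 -6.5 0.6; -44 -68 0 -9.5 0.6; -58 -90 0 -12.8 0.6; -72 -112 0 -16 0.6; -86 -133 0 -19 0.6; -100 -155 0 -22.3 0.6; -114 -176 0 -25.5 0.6; -128 -198 0 -28.7 0.6; -141 -218 0 -31.7 0.6; -153 -237 0 -34.3 0.6; -163 -252 0 -36.6 0.6; -171 -264 0 -38.3 0.6; -176 -272 0 -39.5 0.6; -179 -276.5 0 -40.2 0.6; -179.6 -277.7 0 -40.3 0.6; -179.6 -277.7 0 -40.3 0.6; -179.6 -277.7 0 -40.3 0.6")

```text
time: 8.6
position: [0.4831, -0.283, 0.0978]
tcp_rot: [180.0, 0.0, 165.3]
ft_force: [-0.1, -0.5, -2.2]
gripper_width: 0.0479
```

Run:
```python
from bench import r, camera
import cv2,pickle
from h import *
for n in("side","top"):
    c=camera(n);pickle.dump(c,open(n+"4.pkl","wb"))
    x,y=(270,40) if n=="side" else (345,170)
    cv2.imwrite(f"pics/{n}4.png",cv2.resize(cv2.convertScaleAbs(c["image"][y:y+150,x:x+180,::-1],alpha=2),None,fx=4,fy=4,interpolation=cv2.INTER_CUBIC))
st=r.state();print(st['position'],st['tcp_rot'],st['gripper_width'],st['ft_force'],st['joint_positions'])
```

```text
[ 0.48308607 -0.28299771  0.09777886] [ 1.79990766e+02 -2.49570616e-03  1.65312747e+02] 0.04780229815059999 [ 0.54602405 -0.09016977 -2.81338791] [ 27.40746273  35.83346792  -4.32199879 108.11130962   4.26801577
  36.21238598  95.76802132]
```

View pics/side4.png

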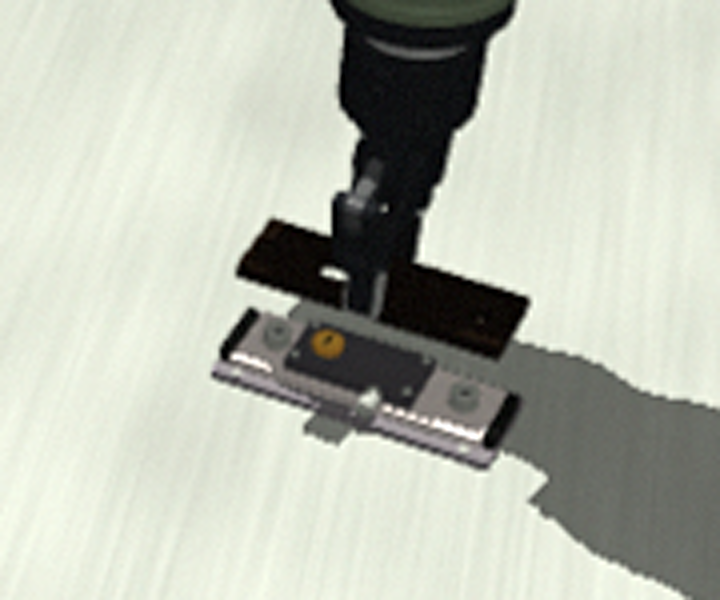

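View pics/top4.png

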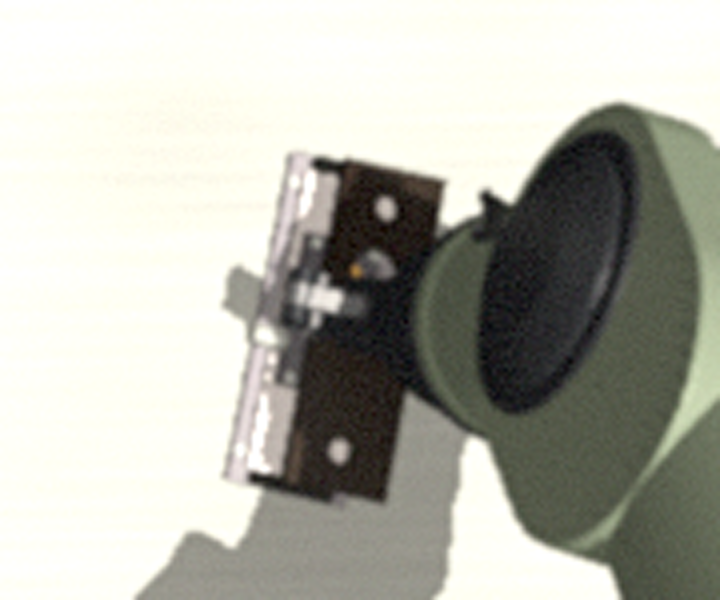

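Opening end lies over the brass-cylinder end, so the plate is the right way round. The top view shows both screw holes, near pixels (441,222) and (430,282). Measuring them on the plate's mid-plane.

```bash
cat >> h.py <<'E'
def holes(c,boxes,zm,K=8):
    out=[]
    for (u,v,w,h) in boxes:
        im=c["image"][v:v+h,u:u+w].max(2)
        g=cv2.resize(im,None,fx=K,fy=K,interpolation=cv2.INTER_CUBIC)
        th,m=cv2.threshold(g,0,1,cv2.THRESH_OTSU)
        cs,_=cv2.findContours(m,cv2.RETR_EXTERNAL,cv2.CHAIN_APPROX_NONE)
        k=max(cs,key=cv2.contourArea);M=cv2.moments(k)
        q=(np.array([M['m10'],M['m01']])/M['m00']+.5)/K-.5+[u,v]
        P=ray(c,*q,zm/1000)*1000
        out.append((q,cv2.contourArea(k)/K/K,P))
    return out
E
python3 - <<'E'
import pickle;from h import *
from bench import r
st=r.state();p=st['position']*1000
c=pickle.load(open("top4.pkl","rb"))
o=holes(c,[(425,277,10,11),(437,217,10,10)],p[2]-13.4)
for q,a,P in o:print(q.round(2),round(a,1),P.round(1))
A,B=o[0][2][:2],o[1][2][:2];d=B-A;print("len",np.linalg.norm(d),"yaw",np.degrees(np.arctan2(d[1],d[0])),"mid",(A+B)/2)
s=pickle.load(open("side4.pkl","rb"))
print(plate_fit(s,st,89.4,(325,90,85,45),-14.7))
E
```

```text
[429.31 282.27] 25.5 [ 421.5 -266.4   84.4]
[441.02 221.65] 24.0 [ 541.4 -297.8   84.4]
len 123.86987776529064 yaw -14.670032328495843 mid [ 481.44254808 -282.12201106]
(array([-6.61614690e-04,  2.80867080e-03,  8.86000053e+01]), np.int64(572), np.float64(-83.88920341376128), np.float64(79.80198636332969), np.float64(1.2024745216505406))
```

Plate midpoint is (481.4, -282.1) mm with yaw -14.67°, against the lock's (481.9, -283.8) mm from the same camera. I'll correct tool x by -0.7 and y by -1.3, and lower 36.5 mm.

>>> jog_arm(series="-0.3 -0.5 1 0 0.6; -0.7 -1.3 3 0 0.6; -0.7 -1.3 6 0 0.6; -0.7 -1.3 10 0 0.6; -0.7 -1.3 14 0 0.6; -0.7 -1.3 18 0 0.6; -0.7 -1.3 22 0 0.6; -0.7 -1.3 26 0 0.6; -0.7 -1.3 29 0 0.6; -0.7 -1.3 32 0 0.6; -0.7 -1.3 34 0 0.6; -0.7 -1.3 35.5 0 0.6; -0.7 -1.3 36.3 0 0.6; -0.7 -1.3 36.5 0 0.6; -0.7 -1.3 36.5 0 0.6; -0.7 -1.3 36.5 0 0.6; -0.7 -1.3 36.5 0 0.6")

```text
time: 10.4
position: [0.4832, -0.285, 0.0614]
tcp_rot: [-180.0, 0.0, 165.3]
ft_force: [0.5, -0.0, -2.4]
gripper_width: 0.0478
```

Run:
```python
from bench import r, camera
import cv2,pickle
from h import *
for n in("side","top"):
    c=camera(n);pickle.dump(c,open(n+"5.pkl","wb"))
    x,y=(290,60) if n=="side" else (375,180)
    cv2.imwrite(f"pics/{n}5.png",cv2.resize(cv2.convertScaleAbs(c["image"][y:y+120,x:x+140,::-1],alpha=2.2),None,fx=5,fy=5,interpolation=cv2.INTER_CUBIC))
    if n=="side": s=c
st=r.state();p=st['position']*1000;print(p,st['tcp_rot'],st['gripper_width'],st['ft_force'])
print(plate_fit(s,st,53,(315,95,95,55),-14.7))
```

```text
[ 483.23032954 -284.98959005   61.36713865] [-1.79999182e+02  6.54443595e-03  1.65278556e+02] 0.04796736384194248 [-0.49984982 -0.13056469 -1.73269542]
(array([-1.16455911e-03, -4.22177563e-03,  5.22827722e+01]), np.int64(549), np.float64(-83.93851303343763), np.float64(79.86250922108029), np.float64(1.3030814971408033))
```

View pics/side5.png

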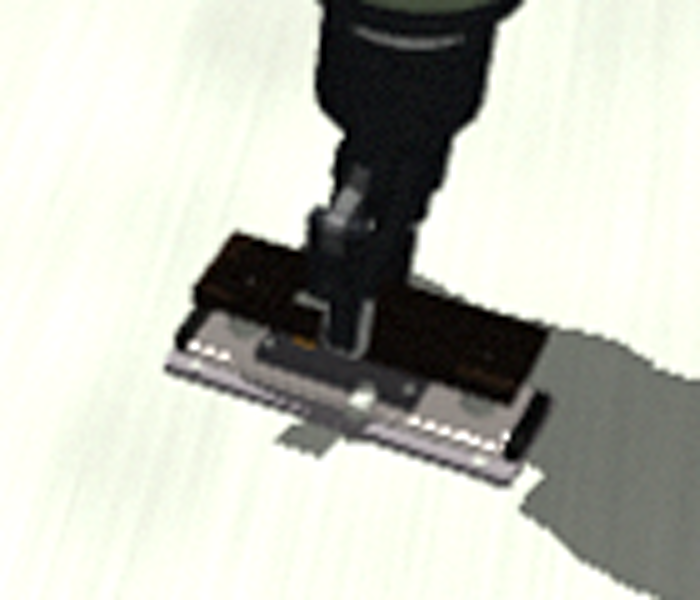

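View pics/top5.png

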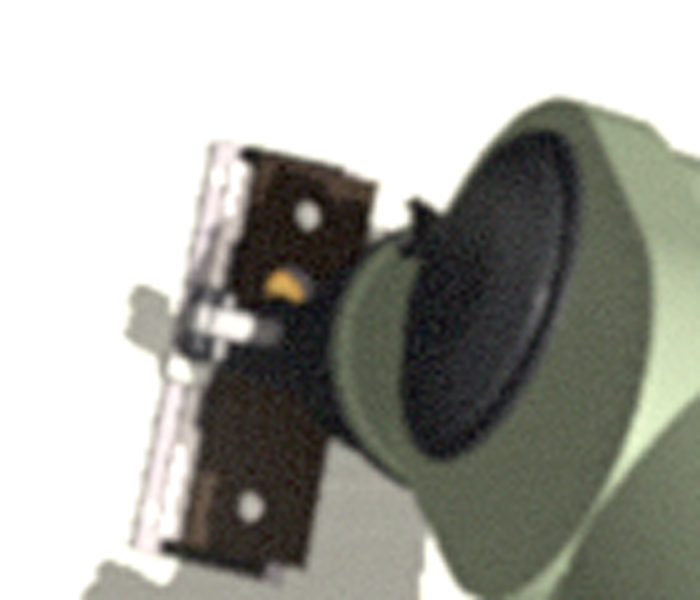

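Run:
```python
import pickle;from h import *
from bench import r
st=r.state();p=st['position']*1000;print(p)
c=pickle.load(open("top5.pkl","rb"));s=pickle.load(open("side5.pkl","rb"))
o=holes(c,[(420,276,10,11),(432,218,10,10)],p[2]-13.4)
for q,a,P in o:print(q.round(2),round(a,1),P.round(1))
A,B=o[0][2][:2],o[1][2][:2];d=B-A;print("len",np.linalg.norm(d),"yaw",np.degrees(np.arctan2(d[1],d[0])),"mid",(A+B)/2)
print(c["image"][217:229,431:443].max(2));print(c["image"][275:288,419:431].max(2))
# outer long edge+ends in side view: hole rims
print(s["image"][110:122,334:346].max(2))
print(s["image"][124:137,380:394].max(2))
# predicted pixels if aligned, rim centre at top surface
t0=pickle.load(open("top0.pkl","rb"))
e=np.array([np.cos(np.radians(-14.7)),np.sin(np.radians(-14.7))])
for cc,m in((c,(481.9,-283.8)),(s,(481.4,-282.8))):
  for k in(-62,62,):
    print(k,[np.round(proj(cc,np.r_[np.array(m)+k*e,z]/1000),2) for z in(53,48,43)])
```

```text
[ 483.23032954 -284.98959005   61.36713865]
[424.69 280.93] 22.6 [ 421.5 -268.7   48. ]
[436.16 222.66] 21.7 [ 541.7 -300.5   48. ]
len 124.30162512869133 yaw -14.800479799346785 mid [ 481.60221123 -284.58139217]
[[16 17 20 17 15 15 19 17 18 30 40 38]
 [18 15 18 12 19 16 13 15 20 27 36 37]
 [15 17 18 17 23 23 15 12 15 19 24 32]
 [13 13 19 28 45 54 43 23 10 15 19 24]
 [16 17 20 46 66 79 72 48 21 16 17 21]
 [19 17 23 55 78 88 88 65 26 16 15 17]
 [18 12 24 54 77 87 89 70 33 14 17 16]
 [17 17 19 40 67 81 81 59 28 11 13 12]
 [15 18 12 23 47 65 59 36 21 14 17 10]
 [19 13 18 14 24 34 27 17 18 20 19 16]
 [18 16 17 14 17 12 16 19 15 18 18 16]
 [18 15 15 22 18 14 17 19 11 15 14 17]]
[[24 27 29 22 24 25 26 25 26 20 24 19]
 [26 24 22 24 20 26 22 20 21 22 23 21]
 [23 23 20 24 26 28 25 25 20 22 18 21]
 [22 25 22 23 37 49 50 33 24 18 25 23]
 [24 26 22 34 54 72 73 58 35 22 21 21]
 [27 23 24 35 67 81 84 76 52 25 18 22]
 [27 22 27 39 69 84 87 84 59 27 21 22]
 [24 26 22 39 66 81 88 79 51 23 19 22]
 [22 25 24 28 48 71 74 61 29 21 19 22]
 [22 26 22 23 29 44 44 31 19 20 23 22]
 [26 23 26 21 27 26 22 18 24
[... 762 characters left out ...]
 8  6  9  7  7  6  6]
 [ 6  5  6  5  8  5  4  6  8  5  6  4  5  8]
 [ 5  6  7  9  7  9  7 11  6  5  7  6  6  8]
 [ 8  6  9  6  6  5  8 14 12  5  6  6  9  8]
 [ 6  7  9  8  5  6  6  6  6  5  8  6  6  8]
 [ 5 12 15 11  8 12  7  8  5  6  5  7  6  7]
 [ 5 12 14 13 17 18 14  8  8  8  7  6  6  7]
 [ 5  4  7 11 12 13 15 16 16 14 10  9  8  3]
 [ 1  7  3  6  5  7 10 13 14 17 15 18 16  4]]
-62 [array([425.14, 280.91]), array([424.37, 280.73]), array([423.62, 280.56])]
62 [array([436.53, 222.42]), array([435.72, 222.59]), array([434.91, 222.74])]
-62 [array([387.54, 129.39]), array([387.21, 130.99]), array([386.89, 132.59])]
62 [array([339.73, 113.88]), array([339.57, 115.49]), array([339.42, 117.09])]
```

Top view puts the plate 0.3 mm (x) and 0.8 mm (y) from the lock's measured place. The side view agrees with the aligned prediction to about 0.3 mm. The underside is at about 43 mm, 15 mm above the bosses. I'll make one small trim (+0.4 mm in y), then let it settle.

>>> jog_arm(series="0 0.2 0 0 0.6; -0.1 0.4 0 0 0.6; -0.1 0.4 0 0 0.6; -0.1 0.4 0 0 0.6; -0.1 0.4 0 0 0.6; -0.1 0.4 0 0 0.6; -0.1 0.4 0 0 0.6; -0.1 0.4 0 0 0.6; -0.1 0.4 0 0 0.6; -0.1 0.4 0 0 0.6")

```text
time: 11.5
position: [0.4834, -0.2846, 0.0613]
tcp_rot: [-180.0, 0.0, 165.3]
ft_force: [0.0, -0.2, -2.4]
gripper_width: 0.0477
```

Run:
```python
from bench import r, camera
from h import *
for i in range(2):
    c=camera("top");st=r.state();p=st['position']*1000
    o=holes(c,[(420,276,10,11),(432,218,10,10)],48)
    A,B=o[0][2][:2],o[1][2][:2];d=B-A
    print(p.round(2),st['tcp_rot'].round(2),st['gripper_width'],st['ft_force'].round(1),abs(st['joint_vel']).max().round(2))
    print(A.round(1),B.round(1),"yaw",np.degrees(np.arctan2(d[1],d[0])).round(2),"mid",((A+B)/2).round(2))
s=camera("side")
print(plate_fit(s,st,53,(315,95,95,55),-14.7))
cv2.imwrite("pics/side6.png",s["image"][...,::-1])
```

```text
[ 483.41 -284.6    61.3 ] [-180.     -0.    165.28] 0.04795356429579622 [-0.1  0.6 -1.8] 0.24
[ 421.3 -268.5] [ 541.5 -299.8] yaw -14.61 mid [ 481.41 -284.13]
[ 483.39 -284.61   61.32] [-180.     -0.    165.28] 0.04806985047443764 [ 0.2  0.2 -2.7] 0.12
[ 421.4 -268.5] [ 541.4 -299.8] yaw -14.65 mid [ 481.41 -284.15]
(array([1.30317970e-04, 3.12211392e-05, 5.21640367e+01]), np.int64(562), np.float64(-83.88357998322212), np.float64(80.79037623403889), np.float64(1.272190622540549))
```

View pics/side6.png

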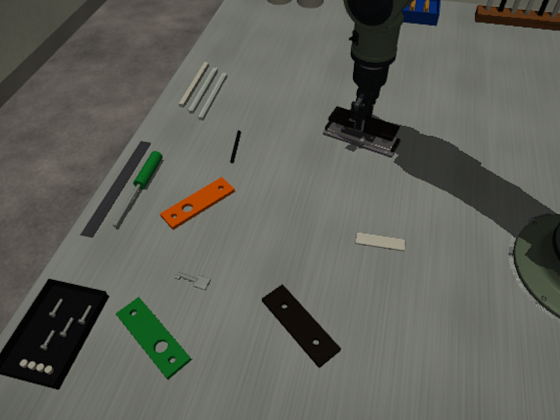

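The plate sits still and level over the lock at about (362,130). The blank plate, packer, spindle and window key are where they were. Misalignment is about 0.6 mm, well inside the 3 mm allowed, so I'm handing in.

```bash
python3 -c "
from bench import ticket
print(ticket.finish_job())"
```

```text
the job is handed in; nothing more can be done
None
```

I picked up the three-hole bronze cover plate by its long edges near the middle. The arm is holding it over the lock with the opening end above the brass cylinder. I handed the job in at about 11.7 s of the 42 s.

- **Alignment:** the last top-view check put the holes' midpoint at (481.4, -284.1) mm. The same camera had the threads' midpoint at (481.9, -283.8) mm, so it is about 0.6 mm off, with 3 mm allowed. Yaw is -14.65°, against -14.5° to -14.8° measured for the lock.
- **Height and level:** the underside is 42.9 mm above the counter, about 15 mm above the bosses. The plane fit shows it level to within about 0.1°. The force reading is steady at about 2 N, which is the plate's weight.
- **Disagreement between views:** the two cameras differ by about 1 mm in y on where the lock is. Against the side-view position the plate is about 1.3 mm off, still within the allowance.
- **During the grasp:** the fingertips pressed the counter lightly, at about 11 N. The jaws read 48 mm on the 50 mm plate, but it did not slip.
- **Other parts:** the blank plate, packer, spindle and window key look unmoved in the last side view. I saw no sign of the plate touching the lock.

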